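# Hang the slide rack on its draining hook

### The job

Hang the slide staining rack up to drain. Its wire handle is folded down: swing it upright while the rack stays standing on the bench, then lift the rack level by the handle, carry it to the draining stand and set the handle over both prongs of the hook, drawn home into the crooks behind the upturned tips. Go gently, because the slides are glass: do not tip the rack, do not knock it, drop it or press it hard on the hook, and leave the other things where they are; finish with the rack hanging still and free.

Things in the scene. Friction and masses are not known exactly. Their poses are not given: they have to be found in the camera images.
- rack: Stainless slide staining rack, loose, about 0.4 kg: open frame 86 (its x) x 83 (y) x 40 mm high holding ten upright glass slides, tops 32 mm above its underside. Origin: centre of its underside; z up. It starts on the bench, its -x side, to which the handle is folded, turned roughly to the robot. The handle's pivots are on the outside of the end walls, at x = 0, y = +-43 mm, 40 mm up.
- bail (a joint): Angle of the rack's wire handle (swing bail) about the rack's y axis, rad: 0 is folded flat out to the rack's -x side, pi/2 upright, pi flat to the other side. Its pivots are stiff (about 0.02 N m), so it stays where it is left; it starts between about 0.05 and 0.35.
- bail_bar (a point): Middle of the handle's crossbar, 68 mm from the pivots. It runs along this point's y (the rack's y): 5 mm wire, 79 mm long, with a grey tube 9 mm thick, 34 mm long round its middle as grip. Two 5 mm wire arms at y = +-46 mm join it to the pivots. Folded, it lies about 20 mm off the rack's side, with 40 to 60 mm of free height under it. Upright, it is 108 mm above the underside.
- stand: Draining stand, fixed: drip pan 190 x 170 mm, rim 18 mm high, a rod behind it and on the rod the hook. Origin: on the bench, right below where the middle of the seated crossbar belongs (x = 0: the crooks); z up; -x, where the hook's tips are, faces roughly to the robot. The seated crossbar runs along y, a prong either side of its grey tube. Keep the rack's contact with the stand well under 18 N.
- rod_foot (a point): Foot of the stand's upright rod (12 mm thick, 258 mm high), on the bench 130 mm behind the crooks; axes as the stand's. The rod's clamp holds the hook: two 5 mm wire prongs at y = +-27 mm, running from 98 mm behind the crooks forward and 4 degrees down to the crooks, then turning up into tips that lean 16 degrees forward, 17 mm above the middle of the seated crossbar.
- pan_front (a point): Middle of the drip pan's front rim, 80 mm in front of the crooks, 18 mm high; axes as the stand's. The clamp is set by hand and the hook's height is not measured: the middle of the seated crossbar comes to lie 175 to 200 mm above the bench, to be felt or seen. The clamp is tight and does not give. From the front, the prongs pass through the rack's raised handle, between crossbar and rack.
- dropper: White dropping bottle, loose bystander, 28 mm wide, 81 mm high with its nozzle. Origin: centre of its underside.
- slidebox: Closed orange slide box, loose bystander, 88 x 80 x 33 mm. Origin: centre of its underside.
- jar: Empty glass jar, loose bystander, 60 mm wide, 65 mm high. Origin: centre of its underside.

How it is judged:
On the way, in this order (a step that is already met when the one before it is completed fails the run):
1. the handle stands upright (within 12 degrees) while the rack still stands on the bench (value of joint bail between 1.36 and 1.78 rad and height (world z) of rack below 0.004 m and angle between rack's own z axis and vertical below 0.06 rad), for 0.2 s.
2. the rack has been lifted level, more than 40 mm off the bench (height (world z) of rack above 0.04 m and angle between rack's own z axis and vertical below 0.3 rad), for 0.2 s.
At the end, for the whole second after the job is handed in: The rack hangs by its handle from the hook, clear of bench and pan, level within 11 degrees and at rest (under 30 mm/s): the crossbar lies on both prongs in the crooks, its middle within 6 mm of the crooks along the prongs and within 12 mm across, parallel to the stand's y within 8 degrees (contact force between rack and stand above 1 N and height (world z) of rack above 0.055 m and x of bail_bar in the frame of stand between -0.006 and 0.006 m and y of bail_bar in the frame of stand between -0.012 and 0.012 m and angle between the y axis of bail_bar and the y axis of stand, either way round below 0.15 rad and angle between rack's own z axis and vertical below 0.2 rad and linear speed of rack below 0.03 m/s); the robot touches nothing.
It fails at once if the rack is knocked or pressed on the stand with more than 18 N (contact force between rack and stand above 18 N).
It fails at once if the rack is dropped: not held by the fingers (under 2 N) and moving faster than 0.15 m/s (contact force between the fingers and rack below 2 N and linear speed of rack above 0.15 m/s).
It fails at once if the rack is tipped more than 26 degrees (angle between rack's own z axis and vertical above 0.45 rad).
It fails at once if the dropping bottle, slide box or jar is moved more than 20 mm (distance of any of dropper, slidebox, jar from where it was at the start of the episode above 0.02 m).
It also fails if it takes over 72 s, if anything falls off the work surface, if the arm or the gripper's body presses on something with over 40 N, if the wrist force passes 120 N, or if a joint passes its speed limit or range.

### The arm

A 7-joint arm with a two-finger parallel gripper is mounted at the origin on the work surface. World frame = base frame: x ahead of the robot, y to its left, z up, the work surface at z = 0. Lengths are in m, angles in rad, forces in N, time in s.
With the tool pointing down it reaches from about 0.425 to 0.95 m from the base axis. Payload 16.7 kg.
Tool frame: the origin (TCP) lies on the centre line of the jaws, within the pads' length; the fingertips stand 25 mm ahead of it and the grasp point (between the pads) lies 6 mm ahead of it; z points along the fingers, x is the direction in which the jaws open and shut, and the axes are right-handed (so a half turn about z gives the same grasp; the last joint's range is limited). The gripper opens to 94 mm and grips with 3 to 60 N. Pads are 16 mm wide; open, the fingers measure 119 mm over their backs; the gripper's body (75 mm by 177 mm) begins 78 mm behind the grasp point.
Start: joints at [1.155, 0.426, 0.074, 1.606, -0.034, 1.111, -0.067], TCP at [0.177, -0.651, 0.23] pointing down, gripper open.
Joint ranges: [-2.85, 2.85], [-0.5, 2.14], [-1.23, 1.37], [0.21, 2.46], [-1.02, 4.16], [0.16, 2.05], [-2.73, 2.73]. Speed limits (rad/s): [1.89, 1.89, 2.39, 2.39, 3.01, 3.01, 3.01].

### API

Orientations are given as a 3x3 rotation matrix whose columns are the frame's x, y, z axes.
In Python, from cell import manip, snapshot, workorder gives the robot as it stands.
- The arm moves only by the tool carry_out, never from a script. Its arguments are lists of equal length, an entry for each row: "offset": the shift along the world's x, y, z in m, a list of three; "twist": the turn, a rotation vector about the world's x, y, z in rad, a list of three. In form: {"offset": [[x, y, z], ...], "twist": [[wx, wy, wz], ...]}. A call has 1 to 5 rows; each row is the pose to reach, as a shift and turn from the pose commanded when the call began; what a row does not reach only later rows make up. A row lasts 1/8 s, in which the tool goes at most 62.5 mm and 10.7 degrees, less where a joint would pass 70% of its speed; a pose out of reach is approached as far as the arm can. A call with a gripper value outside its range is refused whole. "fingers" is the gripper command: -1 is fully open, 1 is shut, values between are in proportion, set as the call begins (left out, the last holds). The fingers move at their own pace and stop on an object; the grip force is fixed at half the most. Time passes only in rows, so rows that repeat a pose let the fingers close. It gives the time, the measured TCP pose, the force and the opening at its end, in the units of the state.
- manip.observe(): the state, without advancing time (a new reading comes with each control period).
- snapshot(name): name is "scene" or "side" or "wrist"; returns a dict with "image" (400x640x3 uint8, red, green, blue), "fx", "fy", "cx", "cy" (pixels), "T" (4x4, takes a point from camera to world coordinates). Camera axes: x right, y down, z forward; pixel columns grow to the right and rows downward; lengths in m; the calibration is good to about 2 mm. The wrist camera is an equidistant fisheye: a pixel r from the principal point sees the ray r / f radians off the axis. A picture is of the moment at which its call begins. There is no depth.
- workorder.sign_off(): hands the job in, once; it reports no verdict.
The state is a dict: "time": time; "q": joint angles; "joint_vel": joint speeds; "joint_torque": joint torques, N m; "tool_pos": TCP position; "orientation": TCP orientation; "force": force on the tool from outside, world axes, zero at the start; "wrist_torque": the same for the moment, N m; "gripper_width": opening from 0.0 (shut) to 1.0 (fully open).
Only numpy, scipy, OpenCV 4.12 (cv2) and the standard library are available. Lean on these libraries where they do the work, as an engineer would, in place of code of your own. Each camera call takes 0.05 s, during which the arm holds its last target. There are 200 camera calls.

## Working session

There is one attempt and no reset: what is moved stays moved. The work goes in short steps, Python scripts to look and compute and a tool call to move; the robot and the scene stay as the last step left them, time stands still between calls to the robot, and variables do not carry over. Pictures are saved under pics/ and viewed, about 8 in all and at most 12, crops included, and the job is handed in when it is done.

Besides the shell and the picture viewer there is one more tool, called after "Request:" as name(argument=value, ...), one argument or row to a line, values as JSON. carry_out: Moves the arm, as the interface text tells. Its arguments: {"type":"object","properties":{"offset":{"type":"array","items":{"type":"array","items":{"type":"number"}}},"twist":{"type":"array","items":{"type":"array","items":{"type":"number"}}},"fingers":{"type":"number"}},"required":["offset","twist"]}

```bash
ls; mkdir -p pics; python3 - <<'E'
from cell import manip, snapshot, workorder
import cv2,pickle
s=manip.observe();print(s['time'],s['tool_pos'],s['orientation'],s['force'],s['gripper_width'])
for n in ["scene","side","wrist"]:
    d=snapshot(n);pickle.dump(d,open(f'pics/{n}0.pkl','wb'));cv2.imwrite(f'pics/{n}0.png',d['image'][:,:,::-1]);print(n,d['fx'],d['fy'],d['cx'],d['cy'],d['T'])
E
```

```text
pics
0.0 [ 0.1771985  -0.65088193  0.22977234] [[ 2.62715088e-01 -9.64873363e-01 -4.18626770e-04]
 [-9.64872559e-01 -2.62715411e-01  1.24815676e-03]
 [-1.31429292e-03  7.60118681e-05 -9.99999133e-01]] [-0.4407228  -0.97064565  0.31676114] 0.996509346156035
scene 445.6962906145308 445.6962906145308 320.5288465848723 207.9620958004504 [[ 0.90185551  0.30110613 -0.30982533  1.02379893]
 [ 0.43199378 -0.6387115   0.63673306 -0.78420153]
 [-0.00616477 -0.70808383 -0.70610147  0.97282781]
 [ 0.          0.          0.          1.        ]]
side 448.28818403538 448.28818403538 319.1722320801602 192.12442231619917 [[-0.97370831 -0.15132189  0.17027571  0.41187385]
 [-0.22759392  0.67790236 -0.69903462  0.85663764]
 [-0.00965107 -0.71940954 -0.6945191   0.91773817]
 [ 0.          0.          0.          1.        ]]
wrist 309.70691628693146 309.70691628693146 320.7187446531808 198.65128706408072 [[ 0.26242699 -0.93030149 -0.25626395  0.25270532]
 [-0.96495031 -0.253478   -0.06796912 -0.63141746]
 [-0.0017255   0.26511891 -0.96421418  0.38526542]
 [ 0.          0.          0.          1.        ]]
```

View pics/scene0.png

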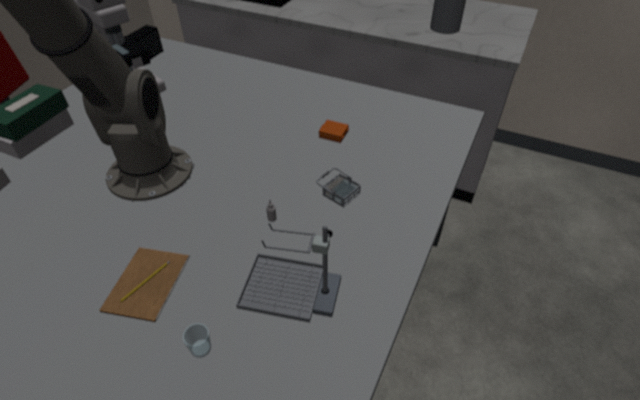

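View pics/side0.png

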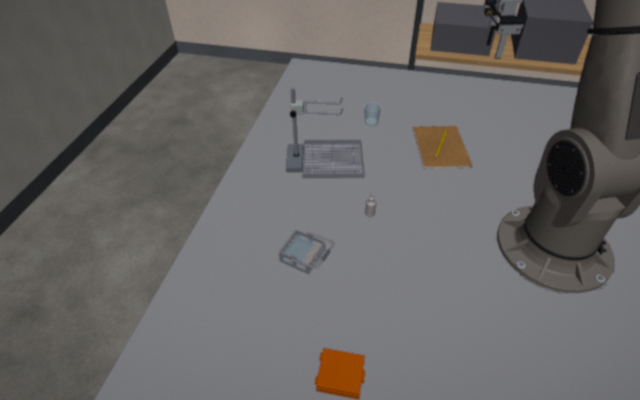

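The scene picture shows the rack near (340,187), the stand's pan near (285,288), the hook at (290,240), the dropper at (271,212), the jar at (197,340) and the slide box at (333,130). In the side picture the rack is at (305,250), the pan at (333,158) and the hook at (320,107). I'll enlarge these areas next.

```bash
cat > h.py <<'E'
import pickle,cv2,numpy as np
from scipy.optimize import least_squares
def load(n): return pickle.load(open(f'pics/{n}.pkl','rb'))
def proj(d,P):
    P=np.atleast_2d(P);T=d['T'];c=(P-T[:3,3])@T[:3,:3]
    return np.c_[d['cx']+d['fx']*c[:,0]/c[:,2],d['cy']+d['fy']*c[:,1]/c[:,2]]
def ray(d,u,v):
    r=d['T'][:3,:3]@np.array([(u-d['cx'])/d['fx'],(v-d['cy'])/d['fy'],1]);return d['T'][:3,3],r/np.linalg.norm(r)
def onz(d,u,v,z):
    o,r=ray(d,u,v);return o+r*(z-o[2])/r[2]
def tri(d1,p1,d2,p2):
    o1,a=ray(d1,*p1);o2,b=ray(d2,*p2)
    t=np.linalg.lstsq(np.c_[a,-b],o2-o1,rcond=None)[0];x,y=o1+t[0]*a,o2+t[1]*b
    return (x+y)/2,np.linalg.norm(x-y)
def crop(img,x0,y0,x1,y1,s):
    c=cv2.resize(img[y0:y1,x0:x1],None,fx=s,fy=s,interpolation=cv2.INTER_CUBIC)[:,:,::-1].copy()
    c=cv2.convertScaleAbs(c,alpha=1.4,beta=10)
    for x in range((x0+9)//10*10,x1,10): cv2.putText(c,str(x),((x-x0)*s,8),0,.3,(0,255,255));cv2.line(c,(int((x-x0+.5)*s),8),(int((x-x0+.5)*s),14),(0,255,255))
    for y in range((y0+9)//10*10,y1,10): cv2.putText(c,str(y),(0,int((y-y0+.5)*s)+3),0,.3,(0,255,255));cv2.line(c,(20,int((y-y0+.5)*s)),(26,int((y-y0+.5)*s)),(0,255,255))
    return c
def mosaic(tiles,name,cols=2):
    rows=[]
    for i in range(0,len(tiles),cols):
        t=tiles[i:i+cols];h=max(a.shape[0] for a in t)
        rows.append(np.hstack([cv2.copyMakeBorder(a,0,h-a.shape[0],0,4,0) for a in t]))
    w=max(r.shape[1] for r in rows)
    cv2.imwrite(name,np.vstack([cv2.copyMakeBorder(r,0,4,0,w-r.shape[1],0) for r in rows]))
E
python3 - <<'E'
from h import *
s=load('scene0')['image'];e=load('side0')['image']
mosaic([crop(s,312,160,367,211,7),crop(e,275,226,340,276,6)],'pics/c1.png')
mosaic([crop(s,234,218,344,322,4),crop(e,282,84,372,184,4)],'pics/c2.png')
E
```

```text
(no output)
```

View pics/c1.png

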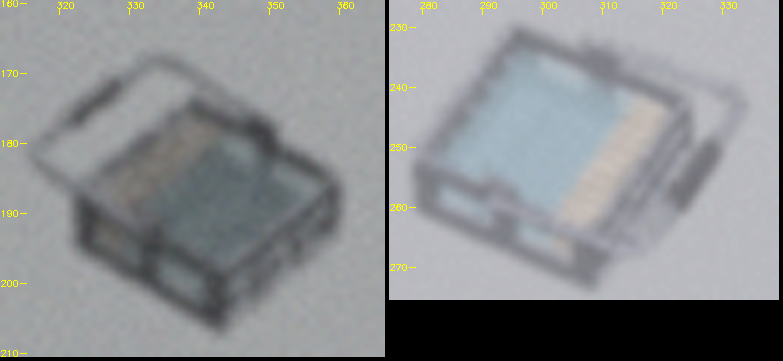

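View pics/c2.png

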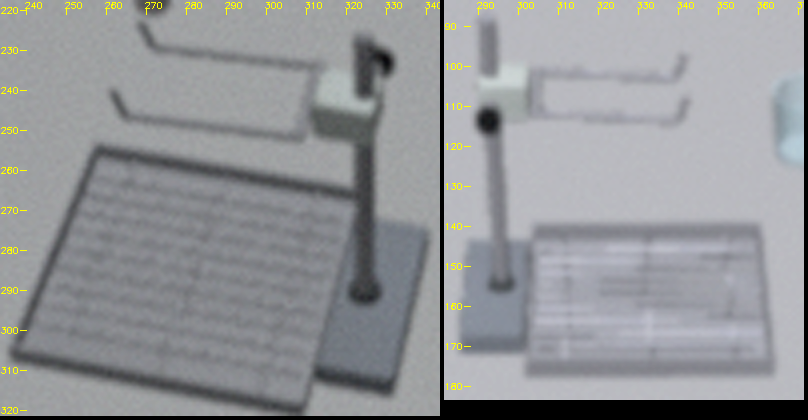

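Readings from the enlargements:
- **Rack:** top corners at scene (322.6,187.6), (343.2,198.8), (359.6,185.6) and (339.4,174.2). The grip tube is at scene (325.4,173.9) and side (325.8,255).
- **Stand:** prong bends at scene (272.3,229.5) and (264.8,246.5), and at side (340,103) and (340,114).

Next I'll fit the poses to these.

```bash
cat > fit.py <<'E'
from h import *
S,E=load('scene0'),load('side0')
def rack(p):
    x,y,a,b=p;R=np.array([[np.cos(a),-np.sin(a),0],[np.sin(a),np.cos(a),0],[0,0,1]])
    def W(q): return np.array(q)@R.T+[x,y,0]
    X,Y,Z=.043,.0415,.040; c,s=np.cos(b),np.sin(b);L=.068
    bar=lambda yy:[-L*c,yy,Z+L*s]
    return W([[-X,-Y,Z],[X,-Y,Z],[X,Y,Z],[-X,Y,Z],[-X,-Y,0.],[X,-Y,0],[X,Y,0],[-X,Y,0],bar(-.044),bar(.044),bar(0)])
so=[(322.6,187.6),(343.2,198.8),(359.6,185.6),(339.4,174.2),(322.9,194.2),(343.2,206.6),(359.4,192.4),None,(316.5,181.2),(333.5,168.5),(325.4,173.9)]
eo=[(324.3,243),(295.8,230.5),(279.2,253),(308.8,266.8),None,None,None,(308.8,273.8),(333.3,242.2),(316.3,268.3),(325.8,255)]
def stack(f,a,b):
    def r(p):
        P=f(p);out=[]
        for d,o in((S,a),(E,b)):
            q=proj(d,P);out+=[ (q[i]-o[i]) for i in range(len(P)) if o[i] is not None]
        return np.concatenate(out)
    return r
def stand(p):
    x,y,a,h,tx=p[:5];R=np.array([[np.cos(a),-np.sin(a),0],[np.sin(a),np.cos(a),0],[0,0,1]])
    return np.array([[-.08,.085,.018],[-.08,-.085,.018],[.11,-.085,.018],[.11,.085,.018],[.13,0,.0],[tx+.009,.027,h-.005],[tx+.009,-.027,h-.005],[tx,.027,h+.017],[tx,-.027,h+.017]])@R.T+[x,y,0]
ss=[(257.75,254.25),(237,305.75),(309,320),(322.75,265.75),None,(272.25,229.5),(264.75,246.5),(268,223),(261.5,240.5)]
es=[(364,177.25),(360,140),(303.75,140),(302.25,177.25),None,(340,114),(340,103.25),(342.5,107.75),(342,97.25)]
np.set_printoptions(precision=4,suppress=True)
g=tri(S,so[10],E,eo[10]);print('grip',g)
r0=onz(S,341,187,.03)
fr=least_squares(stack(rack,so,eo),[r0[0],r0[1],0,.2],loss='soft_l1');print('rack',fr.x,fr.cost);print(fr.fun.reshape(-1,2).round(1).tolist())
s0=onz(S,275,285,.02)
fs=least_squares(stack(stand,ss,es),[s0[0],s0[1],0,.187,-.01],loss='soft_l1');print('stand',fs.x,fs.cost);print(fs.fun.reshape(-1,2).round(1).tolist())
for i in(5,6,7,8):print(tri(S,ss[i],E,es[i]))
print(onz(S,271,218,0),onz(E,370,214,0),'rodfoot',onz(S,324.75,290.5,.01),onz(E,295.75,154.75,.01))
E
python3 fit.py
```

```text
grip (array([0.5623, 0.1941, 0.0479]), np.float64(0.0069144104055080145))
rack [ 0.6268  0.1764 -0.2548  0.1084] 14.234052000566791
[[-1.1, -1.9], [0.0, -0.9], [-0.0, -1.8], [-1.3, -1.8], [-1.3, 0.8], [-0.4, 0.6], [-0.5, 0.8], [-1.5, -0.2], [-0.8, -1.4], [-1.4, 0.0], [-0.6, -1.1], [-1.6, -0.4], [-1.8, -0.4], [-0.9, -1.2], [-0.5, 1.6], [-0.4, 0.6], [0.0, 0.0], [-1.0, 0.2]]
stand [ 0.6173 -0.2213  0.2293  0.1974 -0.0122] 16.63678144302228
[[-1.5, -1.5], [-2.2, -1.2], [-0.2, -1.2], [0.8, -1.4], [-0.7, 0.3], [-0.1, 0.4], [-0.9, -0.2], [-1.6, -0.6], [-0.4, -3.7], [-0.1, -0.8], [-1.6, -0.4], [-1.7, -3.3], [-1.3, 0.2], [-1.9, 0.4], [-0.4, -0.2], [-0.6, -0.1]]
(array([ 0.6067, -0.195 ,  0.1929]), np.float64(0.005136232871326634))
(array([ 0.6176, -0.2483,  0.1933]), np.float64(0.00557698041512956))
(array([ 0.5995, -0.1971,  0.2137]), np.float64(0.003224056816176736))
(array([ 0.6123, -0.2499,  0.2133]), np.float64(0.005368500518444507))
[ 0.48   -0.0096  0.    ] [ 0.4778 -0.0122  0.    ] rodfoot [ 0.7415 -0.1833  0.01  ] [ 0.7466 -0.208   0.01  ]
```

Request:
carry_out(
  offset=[
    [0.03,0.05,0.02],
    [0.06,0.1,0.04],
    [0.09,0.155,0.07],
    [0.12,0.21,0.07],
    [0.15,0.265,0.07],
  ],
  twist=[
    [0,0,0.1],
    [0,0,0.25],
    [0,0,0.4],
    [0,0,0.55],
    [0,0,0.65],
  ],
  fingers=1,
)

```text
time: 0.78
tool_pos: [0.3248, -0.3903, 0.3009]
orientation: [[0.795, -0.606, 0.0], [-0.606, -0.795, -0.001], [0.001, 0.0, -1.0]]
force: [1.6, 0.1, 0.8]
gripper_width: 0.502
```

Request:
carry_out(
  offset=[
    [0.03,0.055,0],
    [0.06,0.11,0],
    [0.08,0.165,0],
    [0.1,0.22,0],
    [0.12,0.275,0],
  ],
  twist=[
    [0,0,0.1],
    [0,0,0.2],
    [0,0,0.3],
    [0,0,0.4],
    [0,0,0.4],
  ],
)

```text
time: 1.4
tool_pos: [0.4443, -0.1153, 0.3005]
orientation: [[0.968, -0.251, 0.0], [-0.251, -0.968, -0.0], [0.0, 0.0, -1.0]]
force: [1.1, 0.4, 0.3]
gripper_width: 0.007
```

Request:
carry_out(
  offset=[
    [0.02,0.055,0],
    [0.04,0.11,0],
    [0.06,0.165,0],
    [0.08,0.22,0],
    [0.11,0.29,0],
  ],
  twist=[
    [0,0,0],
    [0,0,0],
    [0,0,0],
    [0,0,0],
    [0,0,0],
  ],
)

```text
time: 2.02
tool_pos: [0.5492, 0.1617, 0.3005]
orientation: [[0.967, -0.253, 0.0], [-0.253, -0.967, -0.0], [0.0, 0.0, -1.0]]
force: [0.4, -1.1, 0.7]
gripper_width: 0.006
```

```bash
python3 - <<'E'
from cell import manip, snapshot
from h import *
d=snapshot('wrist');pickle.dump(d,open('pics/wrist1.pkl','wb'));print(d['T'].round(4).tolist());print(np.round(manip.observe()['q'],3))
cv2.imwrite('pics/w1.png',cv2.convertScaleAbs(d['image'][:,:,::-1],alpha=1.4))
E
```

```text
[[0.9674, -0.2443, -0.0673, 0.5698], [-0.2534, -0.9329, -0.256, 0.2358], [-0.0002, 0.2647, -0.9643, 0.4559], [0.0, 0.0, 0.0, 1.0]]
[ 0.173  0.277 -0.704  1.715  0.187  1.216 -0.827]
```

View pics/w1.png

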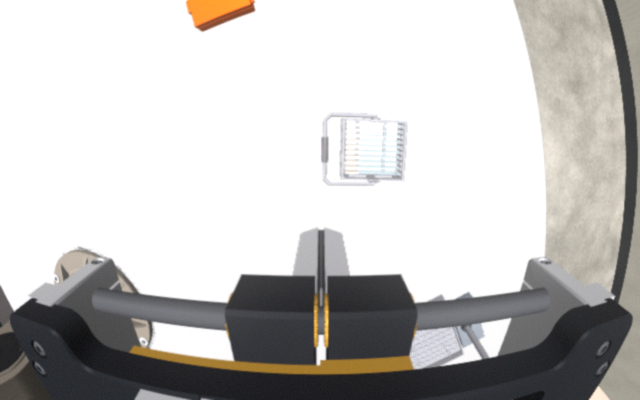

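The wrist view shows the grip tube at about (324,150) and the rack frame spanning about (341–406, 119–181). I'll enlarge it to get the rack pose.

```bash
python3 - <<'E'
from h import *
d=load('wrist1');c=cv2.resize(d['image'][105:195,314:414],None,fx=7,fy=6.6,interpolation=cv2.INTER_CUBIC)[:,:,::-1]
im=(d['image']*.75).astype('uint8');c=crop(im,316,105,414,192,6);cv2.imwrite('pics/w1c.png',c)
E
```

```text
(no output)
```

View pics/w1c.png

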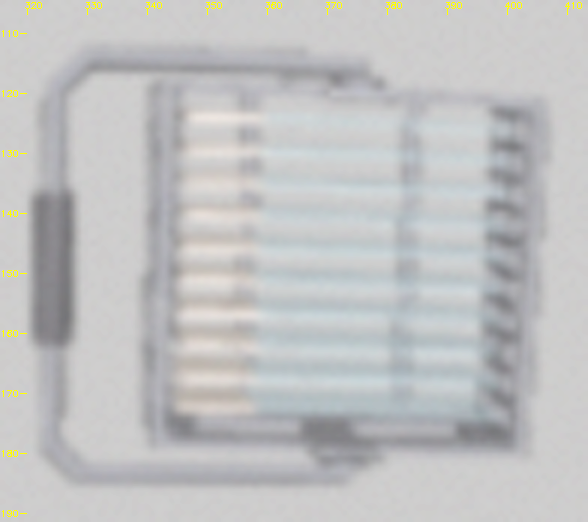

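The crop shows the grip tube at (324.3,149.2), the arms at v = 114.5 and 183.3, and the rim corners at (341.3,118.7), (405.5,121.2), (402.2,179.5) and (341.3,179). I'll fit the fisheye view together with the other cameras.

```bash
cat >> h.py <<'E'
def fproj(d,P):
    P=np.atleast_2d(P);T=d['T'];c=(P-T[:3,3])@T[:3,:3];rr=np.hypot(c[:,0],c[:,1]);th=np.arctan2(rr,c[:,2])
    return np.c_[d['cx'],d['cy']]+d['fx']*th[:,None]*c[:,:2]/rr[:,None]
E
cat > fit2.py <<'E'
from fit import *
W=load('wrist1')
wo=[(341.3,179),(402.2,179.5),(405.5,121.2),(341.3,118.7),None,None,None,None,None,None,(324.3,149.2)]
idx=[i for i in range(11) if wo[i]]
def r(p,joint=False):
    P=rack(p);a=(fproj(W,P)[idx]-np.array([wo[i] for i in idx])).ravel()
    return np.r_[2*a,stack(rack,so,eo)(p)] if joint else a
for j in(False,True):
    f=least_squares(r,fr.x,kwargs=dict(joint=j),loss='soft_l1');print(j,f.x,f.fun[:10].round(1));P=rack(f.x);print('bar',P[10])
E
python3 fit2.py | tail -4
```

```text
False [ 0.6275  0.174  -0.2637  0.1531] [-0.   0.1 -0.1  0.5 -0.4 -0.6  1.1 -0.4 -0.3  0.4]
bar [0.5626 0.1915 0.0504]
True [ 0.6275  0.1742 -0.262   0.0995] [ 0.1  0.1 -0.   0.6 -0.9 -1.5  2.1 -0.9 -1.3  0.2]
bar [0.5622 0.1917 0.0468]
```

Request:
carry_out(
  offset=[
    [-0.011,0.008,-0.034],
    [-0.022,0.017,-0.068],
    [-0.034,0.026,-0.102],
    [-0.045,0.035,-0.136],
    [-0.056,0.044,-0.17],
  ],
  twist=[
    [-0.041,-0.152,0],
    [-0.082,-0.304,0],
    [-0.123,-0.456,0],
    [-0.164,-0.607,0],
    [-0.204,-0.758,0],
  ],
)

```text
time: 2.7
tool_pos: [0.5031, 0.1848, 0.1587]
orientation: [[0.801, -0.285, 0.526], [-0.211, -0.957, -0.197], [0.56, 0.046, -0.827]]
force: [0.9, 0.6, 0.2]
gripper_width: 0.008
```

Request:
carry_out(
  offset=[
    [0,0,0],
  ],
  twist=[
    [0,0,0],
  ],
)

```text
time: 2.82
tool_pos: [0.5012, 0.1853, 0.1566]
orientation: [[0.806, -0.281, 0.521], [-0.207, -0.958, -0.197], [0.554, 0.05, -0.831]]
force: [0.4, 0.5, 0.1]
gripper_width: 0.002
```

```bash
python3 -c "
from cell import manip
s=manip.observe();print(s['q'],s['tool_pos'],s['force'])"
```

```text
[-0.2335287   0.23958991 -0.64115318  2.26326946  1.09709401  0.79571591
 -1.96457042] [0.50124777 0.18532937 0.15660678] [0.39675784 0.49937851 0.07835533]
```

Request:
carry_out(
  offset=[
    [-0.001,0.012,-0.025],
    [-0.003,0.024,-0.05],
    [-0.003,0.024,-0.05],
  ],
  twist=[
    [0,0,0],
    [0,0,0],
    [0,0,0],
  ],
)

```text
time: 3.2
tool_pos: [0.5003, 0.2087, 0.108]
orientation: [[0.806, -0.284, 0.52], [-0.21, -0.958, -0.197], [0.554, 0.05, -0.831]]
force: [-0.1, -0.4, 0.6]
gripper_width: 0.005
```

```bash
python3 - <<'E'
from cell import manip, snapshot
from h import *
s=manip.observe();print(np.round(s['q'],3),s['tool_pos'],s['force'],s['orientation'])
E
```

```text
[-0.307  0.362 -0.627  2.266  1.232  0.823 -2.154] [0.50029558 0.20865354 0.10804649] [-0.1147742  -0.42100323  0.59064284] [[ 0.80551376 -0.28409065  0.52003854]
 [-0.21034868 -0.95751844 -0.1972609 ]
 [ 0.55398647  0.04950695 -0.83105238]]
```

Request:
carry_out(
  offset=[
    [0.012,-0.003,-0.02],
    [0.024,-0.006,-0.04],
    [0.035,-0.01,-0.061],
    [0.035,-0.01,-0.061],
  ],
  twist=[
    [0,0,0],
    [0,0,0],
    [0,0,0],
    [0,0,0],
  ],
)

```text
time: 3.7
tool_pos: [0.5361, 0.1971, 0.048]
orientation: [[0.804, -0.287, 0.521], [-0.213, -0.957, -0.199], [0.556, 0.049, -0.83]]
force: [-1.2, -0.9, -0.6]
gripper_width: 0.008
```

```bash
python3 - <<'E'
from cell import manip, snapshot
from h import *
s=manip.observe();print(np.round(s['q'],3),s['tool_pos'],s['force'])
d=snapshot('wrist');e=snapshot('side');mosaic([crop((d['image']*.75).astype('uint8'),240,60,440,260,2),crop(e['image'],275,205,355,285,5)],'pics/p1.png')
E
```

```text
[-0.307  0.507 -0.554  2.248  1.436  0.796 -2.294] [0.53606876 0.19708471 0.04797546] [-1.19997831 -0.89531848 -0.60305803]
```

View pics/p1.png

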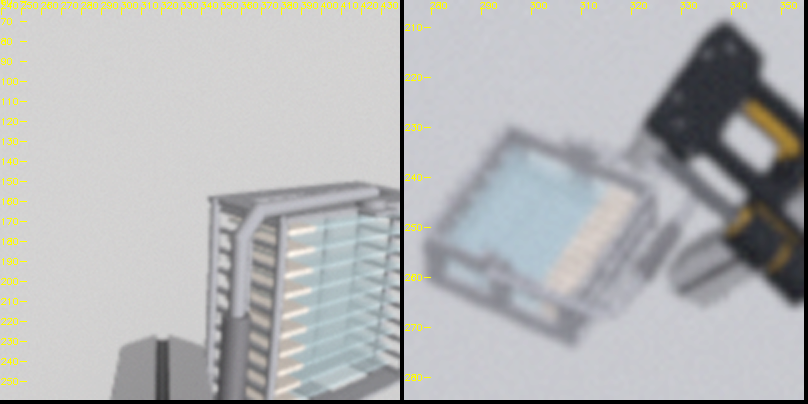

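The side view shows the closed fingertips just outside and below the grip tube at (328,257), and the force reading is only noise. Next I'll push the handle up along its arc.

Request:
carry_out(
  offset=[
    [0.005,-0.001,0.0085],
    [0.008,-0.002,0.018],
    [0.012,-0.003,0.0275],
    [0.017,-0.0045,0.036],
    [0.0235,-0.0065,0.044],
  ],
  twist=[
    [0,0,0],
    [0,0,0],
    [0,0,0],
    [0,0,0],
    [0,0,0],
  ],
)

```text
time: 4.42
tool_pos: [0.5591, 0.1924, 0.0929]
orientation: [[0.803, -0.284, 0.524], [-0.211, -0.958, -0.196], [0.557, 0.047, -0.829]]
force: [-3.2, 1.0, 0.7]
gripper_width: 0.006
```

Request:
carry_out(
  offset=[
    [0.0103,-0.0028,0.0084],
    [0.019,-0.005,0.0133],
    [0.028,-0.0076,0.0167],
    [0.036,-0.0097,0.0184],
    [0.036,-0.0097,0.0184],
  ],
  twist=[
    [0,0,0],
    [0,0,0],
    [0,0,0],
    [0,0,0],
    [0,0,0],
  ],
)

```text
time: 5.05
tool_pos: [0.5953, 0.1819, 0.1101]
orientation: [[0.803, -0.286, 0.523], [-0.212, -0.957, -0.197], [0.557, 0.048, -0.829]]
force: [0.1, 0.5, 0.4]
gripper_width: 0.006
```

```bash
python3 - <<'E'
from cell import manip, snapshot
from h import *
s=manip.observe();print(np.round(s['q'],3),s['tool_pos'],s['force'])
n={}
for k in('wrist','side','scene'):
    n[k]=snapshot(k);pickle.dump(n[k],open(f'pics/{k}2.pkl','wb'))
mosaic([crop((n['wrist']['image']*.75).astype('uint8'),270,110,450,270,2),crop(n['side']['image'],275,205,355,280,5),crop(n['scene']['image'],305,145,375,210,5)],'pics/p2.png')
E
```

```text
[-0.207  0.427 -0.548  2.14   1.274  0.76  -1.992] [0.59534609 0.18191184 0.11005813] [0.14959258 0.46330743 0.43549927]
```

View pics/p2.png

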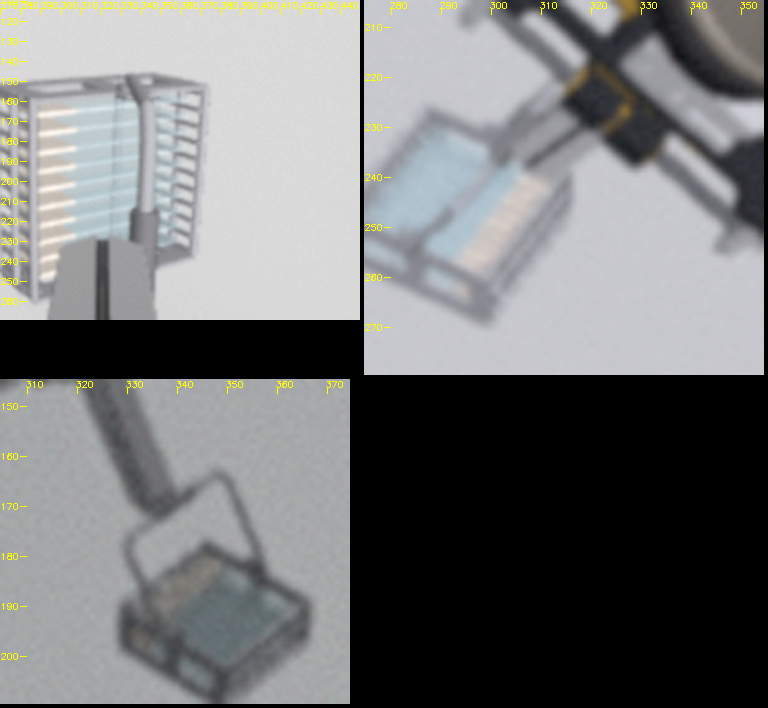

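The handle is now up, with the bar ends at scene (330,178) and (349.5,163.5). The rack slid forward about 15 mm while staying flat. I'll refit its pose.

```bash
cat > fit3.py <<'E'
import fit
from fit import *
S2,E2=load('scene2'),load('side2')
so=[(328.9,188.7),(348.5,202.3),(366.1,189.5),(346.1,177.5),None,(348.1,208.1),(366.1,196.1),None,(330.1,177.7),(349.5,163.5),None]
eo=[(315.7,238.9),(288.1,226.1),None,(299.7,264.5),None,None,None,(299.7,269.5),None,None,None]
# per-view pixel bias (calibration) taken from first fit vs wrist-based pose
p0=np.array([.6275,.174,-.2637,.14]);P0=rack(p0)
def bias(d,o): return np.nanmedian([proj(d,P0)[i]-o[i] for i in range(11) if o[i] is not None],axis=0)
bs,be=bias(S,fit.so),bias(E,fit.eo);print(bs,be)
sh=lambda o,b:[None if q is None else tuple(np.array(q)+b) for q in o]
f=least_squares(stack(rack,sh(so,bs),sh(eo,be)),[.64,.17,-.26,1.3],loss='soft_l1')
print(f.x,f.cost,'bar',rack(f.x)[10]);print(f.fun.reshape(-1,2).round(1).tolist())
E
python3 fit3.py | tail -3
```

```text
[-0.9405 -0.3435] [-0.9607 -1.2319]
[ 0.651   0.1661 -0.3038  1.0774] 10.895806806050707 bar [0.6203 0.1757 0.0999]
[[-0.9, 1.0], [0.7, 0.5], [0.5, -0.5], [-0.5, -0.8], [0.6, 4.0], [-0.3, 2.3], [0.1, -0.8], [-0.1, -0.4], [0.9, 0.4], [0.3, 0.5], [-0.6, -2.5], [0.0, 2.3]]
```

Request:
carry_out(
  offset=[
    [0.0073,-0.0022,0.0035],
    [0.0133,-0.004,0.0056],
    [0.0195,-0.006,0.007],
    [0.026,-0.008,0.008],
    [0.026,-0.008,0.008],
  ],
  twist=[
    [0,0,0],
    [0,0,0],
    [0,0,0],
    [0,0,0],
    [0,0,0],
  ],
)

```text
time: 5.82
tool_pos: [0.6213, 0.174, 0.1181]
orientation: [[0.803, -0.286, 0.523], [-0.212, -0.957, -0.197], [0.557, 0.047, -0.829]]
force: [-1.3, 0.0, -0.0]
gripper_width: 0.004
```

Request:
carry_out(
  offset=[
    [-0.03,0.008,0.02],
    [-0.06,0.016,0.06],
    [-0.065,0.02,0.11],
    [-0.065,0.02,0.16],
    [-0.065,0.02,0.2],
  ],
  twist=[
    [0,0,0],
    [0,0,0],
    [0.04,0.15,0],
    [0.08,0.3,0],
    [0.12,0.45,0],
  ],
)

```text
time: 6.45
tool_pos: [0.5546, 0.1943, 0.3107]
orientation: [[0.95, -0.267, 0.165], [-0.251, -0.962, -0.108], [0.187, 0.061, -0.98]]
force: [1.2, -0.3, -0.9]
gripper_width: 0.006
```

```bash
python3 - <<'E'
from cell import manip, snapshot
from h import *
from scipy.spatial.transform import Rotation as R
s=manip.observe();print(np.round(s['q'],3),s['tool_pos'],s['force'])
O=np.array(s['orientation'])
# twist that makes tool vertical with x axis at yaw -0.30
a=-.30;D=np.array([[np.cos(a),np.sin(a),0],[np.sin(a),-np.cos(a),0],[0,0,-1]])
print(R.from_matrix(D@O.T).as_rotvec())
E
```

```text
[ 0.053  0.225 -0.702  1.764  0.362  1.157 -1.035] [0.55461947 0.19427311 0.31069276] [ 1.24697234 -0.29231802 -0.873242  ]
[ 0.11145799  0.16389832 -0.03515886]
```

Request:
carry_out(
  offset=[
    [0.02,-0.01,0],
    [0.04,-0.02,0],
    [0.04,-0.02,0],
  ],
  twist=[
    [0.055,0.08,-0.018],
    [0.111,0.164,-0.035],
    [0.111,0.164,-0.035],
  ],
  fingers=-1,
)

```text
time: 6.82
tool_pos: [0.5985, 0.1704, 0.3083]
orientation: [[0.952, -0.305, 0.003], [-0.305, -0.952, -0.003], [0.004, 0.002, -1.0]]
force: [-0.7, 0.4, -0.0]
gripper_width: 0.288
```

```bash
python3 - <<'E'
from cell import manip, snapshot
from h import *
s=manip.observe();print(np.round(s['q'],3),s['tool_pos'],s['orientation'],s['force'])
n={}
for k in('wrist','side','scene'):
    n[k]=snapshot(k);pickle.dump(n[k],open(f'pics/{k}3.pkl','wb'))
mosaic([crop((n['wrist']['image']*.75).astype('uint8'),300,85,420,200,4),crop(n['scene']['image'],315,145,375,215,5)],'pics/p3.png')
E
```

```text
[ 0.137  0.352 -0.675  1.604  0.232  1.265 -0.887] [0.59849655 0.17042619 0.30829046] [[ 0.95249629 -0.30453678  0.00285852]
 [-0.30452763 -0.95249802 -0.00323225]
 [ 0.00370708  0.00220821 -0.99999069]] [-0.71674226  0.35676576 -0.01003304]
```

View pics/p3.png

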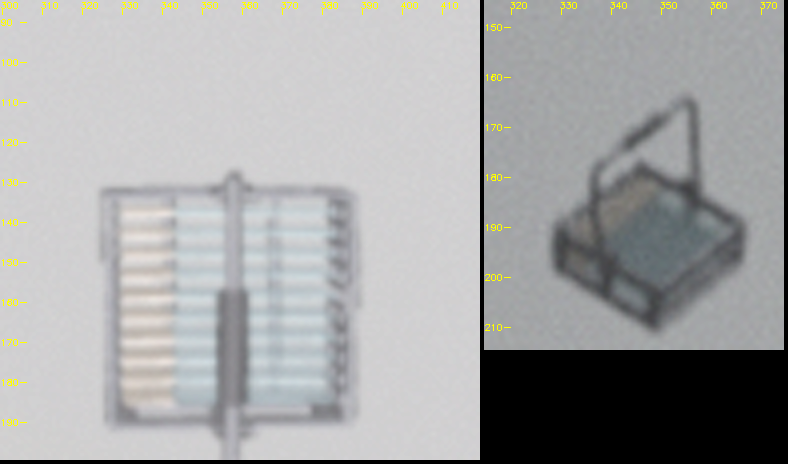

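The handle looks almost upright: the bar is at wrist u ≈ 357.8, the rim corners run from (325,132) to (388.8,190.3), and the grip centre is at (357.8,171.5). I'll fit the pose.

```bash
cat > fit4.py <<'E'
from fit import *
W=load('wrist3')
wo={0:(327,190.3),1:(388.8,190.3),2:(387.5,132),3:(325,132),10:(357.75,171.5)}
k=list(wo)
f=least_squares(lambda p:(fproj(W,rack(p))[k]-np.array([wo[i] for i in k])).ravel(),[.651,.166,-.3,1.5])
print(f.x,f.fun.round(1),'bar',rack(f.x)[10])
E
python3 fit4.py | tail -2
```

```text
[ 0.48   -0.0096  0.    ] [ 0.4778 -0.0122  0.    ] rodfoot [ 0.7415 -0.1833  0.01  ] [ 0.7466 -0.208   0.01  ]
[ 0.6531  0.1668 -0.2798  1.4553] [ 0.3  1.3 -1.5 -0.4  0.4 -0.3  0.7  0.5 -0.  -1. ] bar [0.6455 0.169  0.1075]
```

Request:
carry_out(
  offset=[
    [0.027,-0.002,-0.02],
    [0.054,-0.0035,-0.06],
    [0.054,-0.0035,-0.11],
    [0.054,-0.0035,-0.15],
    [0.054,-0.0035,-0.18],
  ],
  twist=[
    [0,0,0.01],
    [0,0,0.01],
    [0,0,0.01],
    [0,0,0.01],
    [0,0,0.01],
  ],
  fingers=-1,
)

```text
time: 7.6
tool_pos: [0.6491, 0.171, 0.1282]
orientation: [[0.958, -0.287, 0.005], [-0.287, -0.958, -0.004], [0.006, 0.003, -1.0]]
force: [1.0, 0.3, 0.9]
gripper_width: 0.944
```

Request:
carry_out(
  offset=[
    [0,0,-0.013],
    [0,0,-0.013],
  ],
  twist=[
    [0,0,0],
    [0,0,0],
  ],
)

```text
time: 7.85
tool_pos: [0.65, 0.1705, 0.1167]
orientation: [[0.957, -0.289, 0.005], [-0.289, -0.957, -0.004], [0.006, 0.002, -1.0]]
force: [-0.4, -0.2, -0.4]
gripper_width: 1.002
```

Request:
carry_out(
  offset=[
    [0,0,0],
    [0,0,0],
    [0,0,0],
    [0,0,0],
    [0,0,0],
  ],
  twist=[
    [0,0,0],
    [0,0,0],
    [0,0,0],
    [0,0,0],
    [0,0,0],
  ],
  fingers=0.5,
)

```text
time: 8.48
tool_pos: [0.6505, 0.1698, 0.1166]
orientation: [[0.957, -0.29, 0.006], [-0.29, -0.957, -0.004], [0.006, 0.002, -1.0]]
force: [-0.2, -0.1, 0.4]
gripper_width: 0.507
```

```bash
python3 - <<'E'
from cell import manip, snapshot
from h import *
s=manip.observe();print(np.round(s['q'],3),s['tool_pos'],s['orientation'],s['force'],s['gripper_width'])
n={}
for k in('wrist','scene','side'):
    n[k]=snapshot(k);pickle.dump(n[k],open(f'pics/{k}4.pkl','wb'))
mosaic([crop((n['wrist']['image']*.75).astype('uint8'),230,90,430,330,2),crop(n['scene']['image'],315,145,375,215,5)],'pics/p4.png')
E
```

```text
[ 0.073  0.6   -0.597  1.68   0.399  0.982 -0.962] [0.65052077 0.16982178 0.11662244] [[ 0.957033   -0.28992569  0.00556197]
 [-0.28990843 -0.9570472  -0.00370899]
 [ 0.0063984   0.00193716 -0.99997765]] [-0.20997091 -0.12156258  0.37810754] 0.5068695933340283
```

View pics/p4.png

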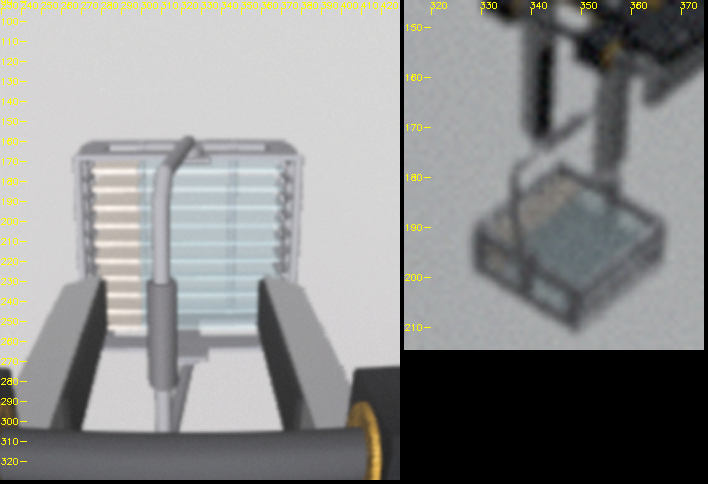

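The bar is about 5 mm left of the jaw centre and the rack centre about 3 mm right of it. I'll shift 3 mm and close, which centres the bar upright.

Request:
carry_out(
  offset=[
    [0.0025,-0.003,-0.002],
    [0.0025,-0.003,-0.002],
    [0.0025,-0.003,-0.002],
    [0.0025,-0.003,-0.002],
    [0.0025,-0.003,-0.002],
  ],
  twist=[
    [0,0,0],
    [0,0,0],
    [0,0,0],
    [0,0,0],
    [0,0,0],
  ],
  fingers=1,
)

```text
time: 9.25
tool_pos: [0.6529, 0.1667, 0.1144]
orientation: [[0.957, -0.29, 0.005], [-0.29, -0.957, -0.004], [0.006, 0.002, -1.0]]
force: [0.5, -0.6, -1.9]
gripper_width: 0.079
```

Request:
carry_out(
  offset=[
    [0,0,0],
    [0,0,0],
    [0,0,0],
  ],
  twist=[
    [0,0,0],
    [0,0,0],
    [0,0,0],
  ],
)

```text
time: 9.62
tool_pos: [0.6529, 0.1669, 0.1145]
orientation: [[0.957, -0.29, 0.005], [-0.29, -0.957, -0.004], [0.006, 0.002, -1.0]]
force: [0.4, -0.9, -4.1]
gripper_width: 0.088
```

```bash
python3 - <<'E'
from cell import manip, snapshot
from h import *
s=manip.observe();print(s['tool_pos'],s['orientation'],s['force'],s['wrist_torque'],s['gripper_width'])
d=snapshot('wrist');pickle.dump(d,open('pics/wrist5.pkl','wb'))
E
```

```text
[0.65287707 0.16692878 0.11445746] [[ 0.95706855 -0.28981284  0.00532001]
 [-0.28979638 -0.95708134 -0.00365649]
 [ 0.00615138  0.0019578  -0.99997916]] [ 0.38333756 -0.90259469 -4.12041169] [-0.09015264 -0.11635715  0.00458702] 0.08765202760589429
```

Request:
carry_out(
  offset=[
    [0,0,0.006],
    [0,0,0.016],
    [0,0,0.03],
    [0,0,0.045],
    [0,0,0.06],
  ],
  twist=[
    [0,0,0],
    [0,0,0],
    [0,0,0],
    [0,0,0],
    [0,0,0],
  ],
)

```text
time: 10.3
tool_pos: [0.6531, 0.1669, 0.176]
orientation: [[0.957, -0.29, 0.006], [-0.29, -0.957, -0.004], [0.007, 0.002, -1.0]]
force: [-0.3, -0.2, -4.0]
gripper_width: 0.089
```

Request:
carry_out(
  offset=[
    [0,0,0.015],
    [0,0,0.03],
    [0,0,0.045],
    [0,0,0.055],
    [0,0,0.06],
  ],
  twist=[
    [0,0,0],
    [0,0,0],
    [0,0,0],
    [0,0,0],
    [0,0,0],
  ],
)

```text
time: 10.92
tool_pos: [0.6531, 0.1669, 0.2352]
orientation: [[0.957, -0.29, 0.006], [-0.29, -0.957, -0.004], [0.007, 0.002, -1.0]]
force: [-0.4, -0.4, -4.3]
gripper_width: 0.086
```

```bash
cat > fit5.py <<'E'
from fit3 import *
import fit
ss=list(fit.ss);es=list(fit.es)
f=least_squares(stack(stand,sh(ss,bs),sh(es,be)),fs.x,loss='soft_l1');print('stand',f.x,f.cost);print(f.fun.reshape(-1,2).round(1).tolist())
for i in(5,6,7,8):print(tri(S,np.array(ss[i])+bs,E,np.array(es[i])+be))
print(onz(S,*(np.array([324.75,290.5])+bs),.012),onz(E,*(np.array([295.75,154.75])+be),.012))
from cell import manip
s=manip.observe();print(s['tool_pos'],s['force'],s['wrist_torque'],s['gripper_width'])
E
python3 fit5.py|tail -8
```

```text
stand [ 0.618  -0.2231  0.2272  0.2006 -0.0121] 8.713860099529086
[[-0.6, -0.6], [-1.5, -0.3], [0.6, -0.1], [1.8, -0.4], [0.0, 0.3], [0.6, 0.5], [-0.2, -0.2], [-1.0, -0.5], [0.4, -2.9], [0.8, 0.1], [-0.6, 0.4], [-0.8, -2.5], [-0.5, 0.1], [-1.0, 0.4], [0.4, -0.3], [0.3, -0.2]]
(array([ 0.608 , -0.1972,  0.1961]), np.float64(0.0010697194461305932))
(array([ 0.6189, -0.2504,  0.1967]), np.float64(0.0015705768794185252))
(array([ 0.6008, -0.1992,  0.2169]), np.float64(0.0007420466400947393))
(array([ 0.6137, -0.252 ,  0.2166]), np.float64(0.0014509479348723796))
[ 0.7394 -0.1846  0.012 ] [ 0.7505 -0.211   0.012 ]
[0.6531 0.1669 0.2352] [-0.4156 -0.4005 -4.3465] [ 0.0012 -0.1186 -0.0038] 0.08559351612459593
```

Request:
carry_out(
  offset=[
    [-0.002,-0.008,0.001],
    [-0.006,-0.023,0.002],
    [-0.013,-0.046,0.003],
    [-0.021,-0.077,0.004],
    [-0.03,-0.108,0.005],
  ],
  twist=[
    [0,0,0.01],
    [0,0,0.03],
    [0,0,0.06],
    [0,0,0.1],
    [0,0,0.14],
  ],
)

```text
time: 11.55
tool_pos: [0.6223, 0.0572, 0.2389]
orientation: [[0.988, -0.152, 0.005], [-0.152, -0.988, -0.003], [0.005, 0.002, -1.0]]
force: [0.2, -0.3, -3.9]
gripper_width: 0.083
```

Request:
carry_out(
  offset=[
    [-0.009,-0.033,0],
    [-0.018,-0.066,0],
    [-0.027,-0.098,0],
    [-0.036,-0.131,0],
    [-0.045,-0.164,0],
  ],
  twist=[
    [0,0,0.04],
    [0,0,0.08],
    [0,0,0.12],
    [0,0,0.16],
    [0,0,0.2],
  ],
)

```text
time: 12.18
tool_pos: [0.577, -0.1068, 0.2391]
orientation: [[0.999, 0.047, 0.006], [0.047, -0.999, -0.002], [0.006, 0.002, -1.0]]
force: [0.9, 0.3, -4.0]
gripper_width: 0.089
```

Request:
carry_out(
  offset=[
    [-0.01,-0.035,0],
    [-0.019,-0.069,0],
    [-0.028,-0.1,0],
    [-0.034,-0.123,0],
    [-0.038,-0.136,0],
  ],
  twist=[
    [0,0,0.045],
    [0,0,0.09],
    [0,0,0.13],
    [0,0,0.16],
    [0,0,0.176],
  ],
)

```text
time: 12.8
tool_pos: [0.5387, -0.2431, 0.239]
orientation: [[0.976, 0.219, 0.006], [0.219, -0.976, -0.001], [0.005, 0.002, -1.0]]
force: [0.3, 0.1, -4.3]
gripper_width: 0.087
```

Request:
carry_out(
  offset=[
    [0,0,0],
    [0,0,0],
  ],
  twist=[
    [0,0,0],
    [0,0,0],
  ],
)

```text
time: 13.05
tool_pos: [0.5399, -0.2405, 0.2394]
orientation: [[0.975, 0.22, 0.006], [0.22, -0.975, -0.0], [0.006, 0.002, -1.0]]
force: [0.0, 0.6, -4.1]
gripper_width: 0.089
```

```bash
python3 - <<'E'
from cell import manip, snapshot
from h import *
s=manip.observe();print(np.round(s['q'],3),s['tool_pos'],s['orientation'],s['force'],s['wrist_torque'],s['gripper_width'])
n={}
for k in('wrist','scene','side'):
    n[k]=snapshot(k);pickle.dump(n[k],open(f'pics/{k}6.pkl','wb'))
mosaic([crop((n['wrist']['image']*.75).astype('uint8'),240,130,440,290,2),crop(n['scene']['image'],225,205,335,320,3),crop(n['side']['image'],285,80,390,180,4)],'pics/p6.png')
E
```

```text
[ 0.841  0.347 -0.66   1.761  0.234  1.107  0.327] [ 0.53994087 -0.24049189  0.23936818] [[ 9.75409671e-01  2.20307282e-01  6.37765297e-03]
 [ 2.20312400e-01 -9.75429360e-01 -1.02703636e-04]
 [ 6.19832360e-03  1.50525416e-03 -9.99979657e-01]] [ 1.16464540e-03  6.27373140e-01 -4.12950972e+00] [-0.04843209 -0.08314668 -0.0222488 ] 0.08904331135401805
```

View pics/p6.png

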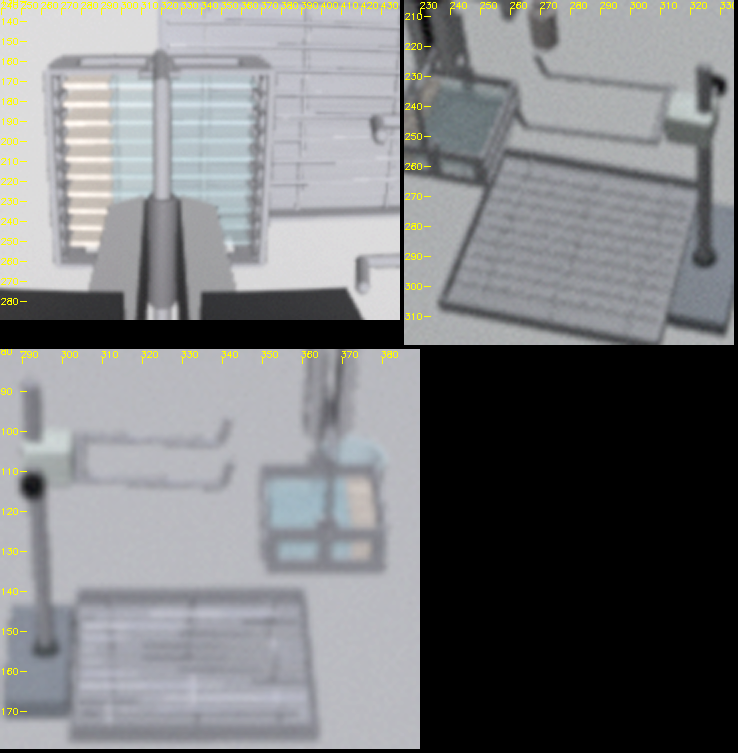

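The rack is held level with the handle upright. In the wrist view the prong tips are at about (427,192) and (420.5,260.5). The +y bar end is at (319.5,159.5), and the tube shows from v ≈ 228 to 283. I'll check these against predictions.

```bash
python3 - <<'E' | tail -12
from fit import *
W=load('wrist6');a=.226;c,s=np.cos(a),np.sin(a);R=np.array([[c,-s,0],[s,c,0],[0,0,1]])
w=lambda q:np.array(q)@R.T+[.618,-.223,0]
print('tips pred',fproj(W,w([[-.011,.027,.217],[-.011,-.027,.217]])))
from cell import manip
st=manip.observe();O=np.array(st['orientation']);p=np.array(st['tool_pos'])
print('bar y+.046,.0395,.017,0,-.017',fproj(W,[p+O@np.array([0,-y,.006]) for y in(.046,.0395,.017,0,-.017)]))
# ray of observed tips at z .217 , in stand frame
for u,v in((427,192),(420.5,260.5)):
    th=np.hypot(u-W['cx'],v-W['cy'])/W['fx'];ph=np.arctan2(v-W['cy'],u-W['cx'])
    r=W['T'][:3,:3]@[np.sin(th)*np.cos(ph),np.sin(th)*np.sin(ph),np.cos(th)];o=W['T'][:3,3]
    for z in(.212,.217):
        q=o+r*(z-o[2])/r[2];print(z,(R.T@(q-[.618,-.223,0]))[:2])
E
```

```text
[ 0.48   -0.0096  0.    ] [ 0.4778 -0.0122  0.    ] rodfoot [ 0.7415 -0.1833  0.01  ] [ 0.7466 -0.208   0.01  ]
tips pred [[429.5543 199.5189]
 [420.5208 275.8563]]
bar y+.046,.0395,.017,0,-.017 [[319.3164 173.1196]
 [319.3403 185.0896]
 [319.4291 224.7639]
 [319.5    252.5237]
 [319.5719 278.1231]]
0.212 [-0.0113  0.0306]
0.217 [-0.0132  0.0318]
0.212 [-0.0107 -0.0177]
0.217 [-0.0126 -0.0151]
```

Request:
carry_out(
  offset=[
    [0.004,0.001,0],
    [0.012,0.003,0],
    [0.026,0.0064,0],
    [0.043,0.0106,0],
    [0.058,0.0143,0],
  ],
  twist=[
    [0,0,0],
    [0,0,0],
    [0,0,0],
    [0,0,0],
    [0,0,0],
  ],
)

```text
time: 13.82
tool_pos: [0.5995, -0.2262, 0.2394]
orientation: [[0.975, 0.221, 0.007], [0.221, -0.975, -0.0], [0.007, 0.002, -1.0]]
force: [-0.6, -0.0, -4.7]
gripper_width: 0.086
```

Request:
carry_out(
  offset=[
    [0.012,0.003,0],
    [0.02,0.005,0],
    [0.0245,0.006,0],
    [0.0245,0.006,0],
    [0.0245,0.006,0],
  ],
  twist=[
    [0,0,0],
    [0,0,0],
    [0,0,0],
    [0,0,0],
    [0,0,0],
  ],
)

```text
time: 14.45
tool_pos: [0.6222, -0.2211, 0.2396]
orientation: [[0.976, 0.22, 0.006], [0.22, -0.976, -0.001], [0.006, 0.002, -1.0]]
force: [-0.2, 0.0, -4.3]
gripper_width: 0.082
```

Request:
carry_out(
  offset=[
    [0,0,-0.004],
    [0,0,-0.01],
    [0,0,-0.016],
    [0,0,-0.021],
    [0,0,-0.024],
  ],
  twist=[
    [0,0,0],
    [0,0,0],
    [0,0,0],
    [0,0,0],
    [0,0,0],
  ],
)

```text
time: 15.08
tool_pos: [0.6224, -0.2208, 0.2151]
orientation: [[0.975, 0.22, 0.006], [0.22, -0.975, -0.0], [0.006, 0.002, -1.0]]
force: [-1.1, -0.6, -3.9]
gripper_width: 0.085
```

Request:
carry_out(
  offset=[
    [0,0,-0.001],
    [0,0,-0.002],
    [0,0,-0.003],
    [0,0,-0.004],
    [0,0,-0.005],
  ],
  twist=[
    [0,0,0],
    [0,0,0],
    [0,0,0],
    [0,0,0],
    [0,0,0],
  ],
)

```text
time: 15.7
tool_pos: [0.6225, -0.2209, 0.2106]
orientation: [[0.975, 0.22, 0.007], [0.22, -0.975, -0.001], [0.006, 0.002, -1.0]]
force: [0.2, -0.4, -3.9]
gripper_width: 0.084
```

Request:
carry_out(
  offset=[
    [0,0,-0.001],
    [0,0,-0.001],
  ],
  twist=[
    [0,0,0],
    [0,0,0],
  ],
)

```text
time: 15.95
tool_pos: [0.6224, -0.2208, 0.2095]
orientation: [[0.975, 0.22, 0.006], [0.22, -0.975, -0.0], [0.006, 0.002, -1.0]]
force: [-0.8, 0.2, -4.0]
gripper_width: 0.083
```

Request:
carry_out(
  offset=[
    [0,0,-0.001],
    [0,0,-0.001],
  ],
  twist=[
    [0,0,0],
    [0,0,0],
  ],
)

```text
time: 16.2
tool_pos: [0.6225, -0.2208, 0.2085]
orientation: [[0.975, 0.22, 0.007], [0.22, -0.975, -0.0], [0.006, 0.002, -1.0]]
force: [-0.2, -1.0, -4.2]
gripper_width: 0.088
```

Request:
carry_out(
  offset=[
    [0,0,-0.001],
    [0,0,-0.001],
  ],
  twist=[
    [0,0,0],
    [0,0,0],
  ],
)

```text
time: 16.45
tool_pos: [0.6224, -0.2209, 0.2075]
orientation: [[0.975, 0.22, 0.007], [0.22, -0.975, -0.0], [0.006, 0.002, -1.0]]
force: [-0.8, -0.1, -4.6]
gripper_width: 0.083
```

Request:
carry_out(
  offset=[
    [0,0,-0.0005],
    [0,0,-0.0005],
  ],
  twist=[
    [0,0,0],
    [0,0,0],
  ],
)

```text
time: 16.7
tool_pos: [0.6225, -0.2209, 0.207]
orientation: [[0.975, 0.22, 0.007], [0.22, -0.975, -0.0], [0.006, 0.002, -1.0]]
force: [0.1, -0.1, -4.4]
gripper_width: 0.086
```

Request:
carry_out(
  offset=[
    [0,0,-0.0005],
    [0,0,-0.0005],
  ],
  twist=[
    [0,0,0],
    [0,0,0],
  ],
)

```text
time: 16.95
tool_pos: [0.6225, -0.2208, 0.2065]
orientation: [[0.975, 0.22, 0.007], [0.22, -0.975, -0.0], [0.006, 0.002, -1.0]]
force: [-0.2, 0.2, -4.0]
gripper_width: 0.084
```

Request:
carry_out(
  offset=[
    [0,0,-0.0005],
    [0,0,-0.0005],
  ],
  twist=[
    [0,0,0],
    [0,0,0],
  ],
)

```text
time: 17.2
tool_pos: [0.6225, -0.2208, 0.206]
orientation: [[0.975, 0.22, 0.007], [0.22, -0.975, -0.0], [0.006, 0.002, -1.0]]
force: [0.5, 0.2, -4.2]
gripper_width: 0.087
```

Request:
carry_out(
  offset=[
    [0,0,-0.0005],
    [0,0,-0.0005],
  ],
  twist=[
    [0,0,0],
    [0,0,0],
  ],
)

```text
time: 17.45
tool_pos: [0.6225, -0.2208, 0.2055]
orientation: [[0.975, 0.22, 0.007], [0.22, -0.975, -0.0], [0.006, 0.002, -1.0]]
force: [0.4, 0.3, -4.1]
gripper_width: 0.084
```

Request:
carry_out(
  offset=[
    [0,0,-0.0005],
    [0,0,-0.0005],
  ],
  twist=[
    [0,0,0],
    [0,0,0],
  ],
)

```text
time: 17.7
tool_pos: [0.6225, -0.2208, 0.2051]
orientation: [[0.975, 0.22, 0.007], [0.22, -0.975, -0.001], [0.006, 0.002, -1.0]]
force: [-0.3, 0.0, -3.4]
gripper_width: 0.083
```

Request:
carry_out(
  offset=[
    [0,0,-0.0005],
    [0,0,-0.0005],
  ],
  twist=[
    [0,0,0],
    [0,0,0],
  ],
)

```text
time: 17.95
tool_pos: [0.6226, -0.2208, 0.2048]
orientation: [[0.975, 0.22, 0.007], [0.22, -0.975, -0.001], [0.007, 0.002, -1.0]]
force: [-0.6, 0.9, -0.7]
gripper_width: 0.079
```

Request:
carry_out(
  offset=[
    [-0.001,-0.0002,0],
    [-0.002,-0.0004,-0.0001],
    [-0.0029,-0.0007,-0.0001],
    [-0.0029,-0.0007,-0.0001],
  ],
  twist=[
    [0,0,0],
    [0,0,0],
    [0,0,0],
    [0,0,0],
  ],
)

```text
time: 18.45
tool_pos: [0.6195, -0.2216, 0.2045]
orientation: [[0.975, 0.22, 0.006], [0.22, -0.976, -0.001], [0.006, 0.002, -1.0]]
force: [-0.1, 0.6, 0.7]
gripper_width: 0.086
```

Request:
carry_out(
  offset=[
    [-0.001,-0.0002,0],
    [-0.001,-0.0002,0],
  ],
  twist=[
    [0,0,0],
    [0,0,0],
  ],
)

```text
time: 18.7
tool_pos: [0.6184, -0.2218, 0.2045]
orientation: [[0.975, 0.22, 0.006], [0.22, -0.976, -0.001], [0.006, 0.002, -1.0]]
force: [0.3, 0.5, 2.1]
gripper_width: 0.086
```

Request:
carry_out(
  offset=[
    [0,0,0.0005],
    [0,0,0.0005],
  ],
  twist=[
    [0,0,0],
    [0,0,0],
  ],
)

```text
time: 18.95
tool_pos: [0.6183, -0.2218, 0.2047]
orientation: [[0.975, 0.22, 0.006], [0.22, -0.975, -0.0], [0.006, 0.002, -1.0]]
force: [0.3, -0.5, -2.7]
gripper_width: 0.086
```

Request:
carry_out(
  offset=[
    [-0.001,-0.0002,0],
    [-0.001,-0.0002,0],
  ],
  twist=[
    [0,0,0],
    [0,0,0],
  ],
)

```text
time: 19.2
tool_pos: [0.6173, -0.222, 0.2047]
orientation: [[0.975, 0.22, 0.006], [0.22, -0.975, -0.0], [0.006, 0.002, -1.0]]
force: [-0.5, -0.1, -3.3]
gripper_width: 0.085
```

Request:
carry_out(
  offset=[
    [-0.001,-0.0002,0],
    [-0.001,-0.0002,0],
  ],
  twist=[
    [0,0,0],
    [0,0,0],
  ],
)

```text
time: 19.45
tool_pos: [0.6165, -0.2221, 0.2048]
orientation: [[0.975, 0.22, 0.006], [0.22, -0.975, -0.0], [0.006, 0.002, -1.0]]
force: [0.0, 0.3, -5.4]
gripper_width: 0.084
```

Request:
carry_out(
  offset=[
    [-0.001,-0.0002,0],
    [-0.001,-0.0002,0],
  ],
  twist=[
    [0,0,0],
    [0,0,0],
  ],
)

```text
time: 19.7
tool_pos: [0.616, -0.2222, 0.2052]
orientation: [[0.975, 0.22, 0.007], [0.22, -0.975, -0.0], [0.007, 0.002, -1.0]]
force: [2.9, 0.6, -3.3]
gripper_width: 0.083
```

Request:
carry_out(
  offset=[
    [0.0007,0.0002,0],
    [0.0007,0.0002,-0.0004],
    [0.0007,0.0002,-0.0004],
  ],
  twist=[
    [0,0,0],
    [0,0,0],
    [0,0,0],
  ],
)

```text
time: 20.08
tool_pos: [0.6163, -0.2221, 0.2046]
orientation: [[0.975, 0.22, 0.007], [0.22, -0.975, -0.001], [0.006, 0.002, -1.0]]
force: [0.6, 0.6, -2.1]
gripper_width: 0.085
```

Request:
carry_out(
  offset=[
    [0.0001,0,-0.0003],
    [0.0001,0,-0.0003],
  ],
  twist=[
    [0,0,0],
    [0,0,0],
  ],
)

```text
time: 20.32
tool_pos: [0.6163, -0.2222, 0.2044]
orientation: [[0.975, 0.22, 0.007], [0.22, -0.975, -0.001], [0.006, 0.002, -1.0]]
force: [-1.8, 0.5, 0.5]
gripper_width: 0.084
```

```bash
python3 - <<'E'
from cell import manip
s=manip.observe();print(s['tool_pos'],s['force'],s['wrist_torque'],s['q'])
E
```

```text
[ 0.61633968 -0.22219502  0.20438071] [-1.83534131  0.46431078  0.52779779] [ 0.05607564 -0.01053871  0.01943997] [ 0.71489496  0.48532971 -0.6358765   1.65132855  0.31535503  1.10278575
  0.21411795]
```

Both prongs now carry the full weight. I'll open the fingers in stages.

Request:
carry_out(
  offset=[
    [0,0,0],
    [0,0,0],
    [0,0,0],
    [0,0,0],
    [0,0,0],
  ],
  twist=[
    [0,0,0],
    [0,0,0],
    [0,0,0],
    [0,0,0],
    [0,0,0],
  ],
  fingers=0.7,
)

```text
time: 20.95
tool_pos: [0.6164, -0.2222, 0.2043]
orientation: [[0.975, 0.22, 0.007], [0.22, -0.975, -0.001], [0.006, 0.002, -1.0]]
force: [0.2, -0.0, 0.4]
gripper_width: 0.148
```

Request:
carry_out(
  offset=[
    [0,0,0],
    [0,0,0],
    [0,0,0],
    [0,0,0],
    [0,0,0],
  ],
  twist=[
    [0,0,0],
    [0,0,0],
    [0,0,0],
    [0,0,0],
    [0,0,0],
  ],
  fingers=0.3,
)

```text
time: 21.58
tool_pos: [0.6164, -0.2221, 0.2042]
orientation: [[0.975, 0.22, 0.007], [0.22, -0.975, -0.001], [0.006, 0.002, -1.0]]
force: [0.7, 0.0, 0.4]
gripper_width: 0.351
```

```bash
python3 - <<'E'
from cell import manip,snapshot
from h import *
s=manip.observe();print(s['tool_pos'],s['force'],s['gripper_width'])
n={}
for k in('wrist','scene','side'):
    n[k]=snapshot(k);pickle.dump(n[k],open(f'pics/{k}7.pkl','wb'))
n2=snapshot('wrist');print('motion diff',np.abs(n2['image'].astype(int)-n['wrist']['image']).mean())
E
```

```text
[ 0.61639535 -0.22214159  0.20424742] [0.66786633 0.01969018 0.43523078] 0.35146934597133245
motion diff 1.03359375
```

Request:
carry_out(
  offset=[
    [0,0,0.008],
    [0,0,0.025],
    [0,0,0.05],
    [0,0,0.08],
    [0,0,0.12],
  ],
  twist=[
    [0,0,0],
    [0,0,0],
    [0,0,0],
    [0,0,0],
    [0,0,0],
  ],
)

```text
time: 22.4
tool_pos: [0.6161, -0.222, 0.3261]
orientation: [[0.975, 0.22, 0.007], [0.22, -0.975, -0.0], [0.006, 0.002, -1.0]]
force: [-0.1, -0.6, -0.6]
gripper_width: 0.349
```

Request:
carry_out(
  offset=[
    [-0.02,0.0,0.01],
    [-0.04,0.0,0.02],
    [-0.06,0.0,0.02],
    [-0.06,0,0.02],
    [-0.06,0,0.02],
  ],
  twist=[
    [0,0,0],
    [0,0,0],
    [0,0,0],
    [0,0,0],
    [0,0,0],
  ],
)

```text
time: 23.02
tool_pos: [0.5569, -0.2222, 0.345]
orientation: [[0.975, 0.22, 0.007], [0.22, -0.975, -0.001], [0.007, 0.003, -1.0]]
force: [0.6, -0.7, 0.4]
gripper_width: 0.35
```

```bash
python3 - <<'E'
from cell import manip,snapshot
from h import *
s=manip.observe();print(s['time'],s['tool_pos'],s['force'],s['gripper_width'])
n={}
for k in('wrist','scene','side'):
    n[k]=snapshot(k);pickle.dump(n[k],open(f'pics/{k}8.pkl','wb'))
mosaic([crop((n['wrist']['image']*.75).astype('uint8'),290,110,480,250,2),crop(n['scene']['image'],225,210,335,320,3),crop(n['side']['image'],285,80,385,170,4)],'pics/p8.png')
E
```

```text
23.025 [ 0.55689094 -0.22215149  0.34498408] [ 0.59389275 -0.68613143  0.39057843] 0.35023348610545413
```

View pics/p8.png

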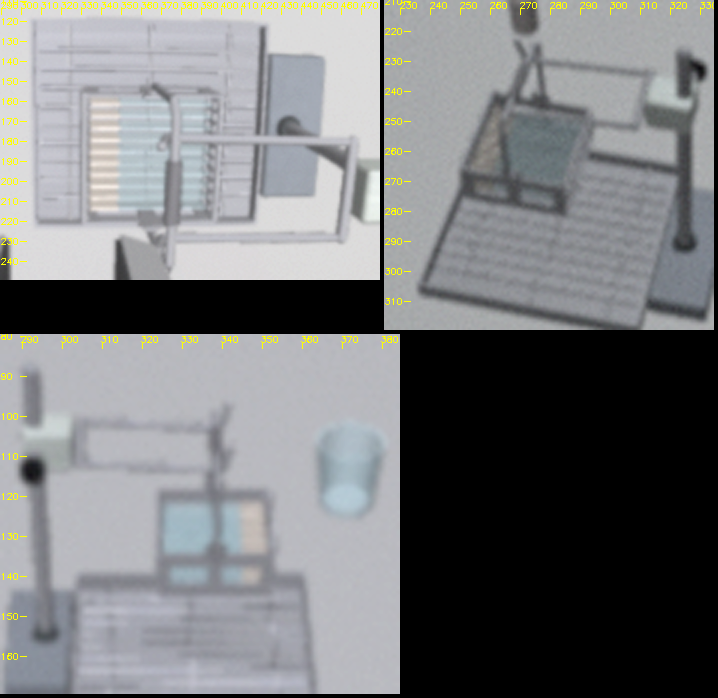

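The rack hangs level. The tube at (375.5,205.5) lies between the prongs, just behind the tips. I'll check its position and stillness numerically.

```bash
python3 - <<'E'
from cell import snapshot
from h import *
W=load('wrist8');a=.226;c,s=np.cos(a),np.sin(a);R=np.array([[c,-s,0],[s,c,0],[0,0,1]])
w=lambda q:np.array(q)@R.T+[.618,-.223,0]
print('pred bar mid, ends',fproj(W,w([[0,0,.199],[0,.0395,.199],[0,-.0395,.199]])))
for u,v in((375.5,205.5),(377,163),(374.5,240)):
    th=np.hypot(u-W['cx'],v-W['cy'])/W['fx'];ph=np.arctan2(v-W['cy'],u-W['cx'])
    r=W['T'][:3,:3]@[np.sin(th)*np.cos(ph),np.sin(th)*np.sin(ph),np.cos(th)];o=W['T'][:3,3]
    q=o+r*(.199-o[2])/r[2];print((R.T@(q-[.618,-.223,0]))[:2])
x=snapshot('wrist')['image'].astype(int)[110:230,320:420];b=W['image'].astype(int)[110:230,320:420];print('diff',np.abs(x-b).mean())
E
```

```text
pred bar mid, ends [[376.58438853 205.66879582]
 [378.12537262 167.7228188 ]
 [374.6432012  241.03942802]]
[-0.00114871  0.00019165]
[-0.00130081  0.04426605]
[-0.00022611 -0.03828392]
diff 4.673055555555556
```

Request:
carry_out(
  offset=[
    [0,0,0],
    [0,0,0],
    [0,0,0],
    [0,0,0],
  ],
  twist=[
    [0,0,0],
    [0,0,0],
    [0,0,0],
    [0,0,0],
  ],
)

```text
time: 23.72
tool_pos: [0.5564, -0.2221, 0.3443]
orientation: [[0.975, 0.22, 0.007], [0.22, -0.975, -0.0], [0.006, 0.002, -1.0]]
force: [0.6, 0.4, 0.0]
gripper_width: 0.352
```

```bash
python3 - <<'E'
from cell import snapshot
from h import *
f=[snapshot('wrist')['image'].astype(np.float32)[110:230,320:420].mean(2) for _ in range(6)]
print([np.abs(f[i+1]-f[i]).mean().round(2) for i in range(5)],[cv2.phaseCorrelate(f[0],x)[0] for x in f[1:]])
g=[snapshot('side')['image'].astype(np.float32)[115:150,320:360].mean(2) for _ in range(6)]
print([np.round(cv2.phaseCorrelate(g[0],x)[0],2) for x in g[1:]])
print(np.round(cv2.phaseCorrelate(load('side8')['image'].astype(np.float32)[115:150,320:360].mean(2),g[-1])[0],2))
E
```

```text
[np.float32(1.09), np.float32(0.97), np.float32(0.91), np.float32(0.88), np.float32(0.91)] [(-0.002561549876446634, 0.0082557921586357), (0.026872484937150887, -0.004470559886499359), (-0.002140867115777212, -0.029869118761240543), (0.02341965402471402, -0.0027150350324873784), (0.007793196518129264, -0.007953913881486585)]
[array([ 0.08, -0.04]), array([-0.17,  0.02]), array([ 0.09, -0.03]), array([0.1 , 0.02]), array([-0.03, -0.11])]
[-0.11  0.01]
```

It hangs still, so I'm handing in the job.

```bash
python3 -c "
from cell import workorder
print(workorder.sign_off())"
```

```text
the job is handed in; nothing more can be done
None
```

The rack is hanging on the hook and the job is handed in; no verdict was reported. I pushed the handle upright with the rack on the bench, lifted it level, set the bar over both prongs and drew it back against the tips. It took about 24 s on the robot's clock, of the 72 s allowed.

**Last checks:**
- **Position:** the bar's middle is about 1 mm from the crooks along the prongs and under 1 mm across. It runs parallel to the stand within a few degrees.
- **Grip tube and level:** the tube lies between the prongs. The rack looks level and clear of the pan.
- **Force:** the hook took about 2–6 N as I set the rack down, judged from the wrist force at the end of each move. The limit is 18 N.
- **Stillness:** repeated pictures show no movement, and the gripper is well clear.

**What didn't go to plan:**
- **Slide on the bench:** pushing the handle up slid the rack about 25 mm away from the robot. It stayed flat, and I measured its position again before gripping.
- **Tool tilt:** the arm reached only about 34° of the 45° tilt I asked for, which may have caused the slide.
- **Picture comparison:** one wrist-camera check of the hanging rack differed from the picture before it. I put this down to the arm still settling, and later checks agreed.
- **Bystanders:** I kept well away from the bottle, slide box and jar, but did not measure their positions at the end.

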